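# Load a press mould into its drying case and send it to the next station

### The job

Push the carriage with the dark wooden case along its rails until it clicks into the notch in line with the chute; then slide the small plaster mould along the chute into the case until it is fully home, flush with the case's mouth, and push the carriage with the mould on to the next notch, by the end stop of the rails. Slide the mould, do not lift it, and leave the other things on the bench where they are.

Things in the scene. Friction and masses are not known exactly. Their poses are not given: they have to be found in the camera images.
- mould: Small plaster press mould: off-white flat block 70 (its x) x 60 (y) x 24 mm high, about 0.18 kg, round grey carved hollow on top. Origin: centre of its underside. Lies loose on the chute's deck, +x roughly along chute_exit's +x, up to 6 mm off-centre and 7 degrees askew, its front face 35 to 44 mm short of the exit. Push its rear (-x) face.
- chute_exit (a point): Fixed point mid-exit of the chute on its plywood deck, 36 mm above the bench. +x: the way the mould slides into the case; +y: the way the carriage travels; z up. Deck: x -128 to -3 mm here, rear end open. Waxed fences 16 mm high, 8 mm thick, are 91 mm apart from x = -128 to -45, narrow to 64 mm at x = -13, then straight to -3.
- rail_end (a point): Fixed point, top middle of the inner face of the dark steel end stop (42 mm high) at the far (+y) end of the rails; same axes as chute_exit; the matching stop at the other end has its inner face at 371 mm to -y. Blue rail bed 12 mm high, 115 mm wide (x = -50 to 65 mm here), two aluminium rails to 20 mm.
- carriage (a joint): Carriage position on the rails (m): 0 = first notch, case in line with the chute (yellow mark); 0.130 = next notch (green mark); end stop 0.134. Starts at -0.14 to -0.06. Drags about 1 N, does not coast. Spring plunger climbs a low ridge 5 mm before each notch (5 N more) and a higher one 7 mm past it (8 N more, to leave); let go within 4 mm, it draws the carriage within 2 mm of the notch.
- case_mouth (a point): Middle of the mouth of the dark wooden case on the carriage, on its floor, 35 mm above the bench; moves with it, axes as chute_exit, in line at carriage 0. Case: open to -x and on top but for a 5 mm lip each side, 27 mm above the floor. Inside 63 mm wide, 70 mm deep, mouth flared to 70 mm over 12 mm. Mould is home with its origin 35 mm along +x.
- case_side (a point): Centre of the case's outer side face on the -y side, where to push the carriage; 51 mm above the bench, moves with it. Face spans x = -33 to +33 mm here, 35 to 67 mm above the bench. The other side face is 79 mm to +y. The aluminium plate below (21 to 35 mm high) sticks out 2.5 mm more. A brass knob, 65 mm high, stands 47 mm to +x, 39.5 to +y.
- brush: Bystander: flat brush, 190 mm long, lying behind the rail, handle along its own -x. Origin under its middle.
- knife: Bystander: wooden-handled modelling spatula, 140 mm long, lying to the right of the chute. Origin under its middle.
- clay: Bystander: ochre clay lump, 60 mm across, 31 mm high, to the left of the chute. Origin: centre of its underside.
- dish: Bystander: round plaster-white bowl, 170 mm across, 60 mm high. Origin: centre of its underside.
- pot: Bystander: blue ceramic cup, 80 mm across, 80 mm high. Origin: centre of its underside.
- glaze: Bystander: terracotta-coloured jar with black cap, 68 mm across, 150 mm high. Origin: centre of its underside.
- spare: Bystander: another, larger plaster mould, 100 x 80 x 35 mm, not to be used. Origin: centre of its underside.
Not all that is in view belongs to the job. What is shaped like the mould but blue or purple is not meant.

How it is judged:
On the way, in this order (a step that is already met when the one before it is completed fails the run):
1. the carriage rests in the first notch, in line with the chute, within 3 mm (value of joint carriage between -0.003 and 0.003 m and velocity of joint carriage between -0.01 and 0.01 m/s), for 0.2 s.
2. the mould is fully home in the case (within 3 mm) with the carriage still in the first notch (x of mould in the frame of case_mouth between 0.032 and 0.038 m and y of mould in the frame of case_mouth between -0.004 and 0.004 m and z of mould in the frame of case_mouth between -0.004 and 0.004 m and angle between the x axis of mould and the x axis of case_mouth, either way round below 0.05 rad and value of joint carriage between -0.005 and 0.005 m and velocity of joint carriage between -0.01 and 0.01 m/s), for 0.2 s.
At the end, for the whole second after the job is handed in: The carriage rests in the next notch (joint 0.126 to 0.1345) with the mould lying flat and still in the case, fully home: its origin 32 to 38 mm inside the mouth, within 4 mm of the case's centreline, square within 0.05 rad (x of mould in the frame of case_mouth between 0.032 and 0.038 m and y of mould in the frame of case_mouth between -0.004 and 0.004 m and z of mould in the frame of case_mouth between -0.004 and 0.004 m and angle between the x axis of mould and the x axis of case_mouth, either way round below 0.05 rad and value of joint carriage between 0.126 and 0.1345 m and velocity of joint carriage between -0.01 and 0.01 m/s and linear speed of mould below 0.01 m/s and angle between mould's own z axis and vertical below 0.05 rad); the robot touches nothing.
It fails at once if the mould is lifted more than 20 mm off the chute, tipped up by more than 0.35 rad, or pushed off the jig (height (world z) of mould above 0.056 m or height (world z) of mould below 0.025 m or angle between mould's own z axis and vertical above 0.35 rad).
It fails at once if a bystander is moved by more than 25 mm (distance of any of brush, knife, clay, dish, pot, glaze, spare from where it was at the start of the episode above 0.025 m).
It also fails if it takes over 64 s, if anything falls off the work surface, if the arm or the gripper's body presses on something with over 40 N, if the wrist force passes 120 N, or if a joint passes its speed limit or range.

### The arm

A 6-joint arm with a two-finger parallel gripper is mounted at the origin on the work surface. World frame = base frame: x ahead of the robot, y to its left, z up, the work surface at z = 0. Lengths are in m, angles in rad, forces in N, time in s.
With the tool pointing down it reaches from about 0.3 to 0.875 m from the base axis. Payload 6.4 kg.
Tool frame: the origin (TCP) lies midway between the tips of the shut fingers; the grasp point (between the pads) lies 19 mm behind it; z points along the fingers, y is the line along which they close (so a half turn about z gives the same grasp; the last joint's range is limited). The gripper opens to 85 mm and grips with 20 to 120 N. Pads are 22 mm wide; open, the fingers measure 114 mm over their backs; the gripper's body (76 mm by 85 mm) begins 54 mm behind the grasp point. The pads swing forward as they close: fully open they stand 13 mm farther back than shut.
Start: joints at [1.029, 0.181, 1.607, -0, 1.354, -0.206], TCP at [0.189, 0.543, 0.231] pointing down, gripper open.
Joint ranges: [-2.99, 2.99], [-0.89, 2.07], [0.3, 2.58], [-1.14, 4.28], [0, 2.63], [-3.12, 3.12]. Speed limits (rad/s): [2.57, 2.57, 3.01, 3.14, 3.14, 3.14].

### API

Orientations are given as a unit quaternion [w, x, y, z].
In Python, from bench import ctrl, vision, workorder gives the robot as it stands. The module is installed in compiled form; this text tells all that it offers.
- The arm moves only by the tool servo_tool, never from a script. Its argument "steps" is a list of rows, each an object of numbers: "dx", "dy", "dz": the shift along the world's x, y, z as a fraction of full scale; "wx", "wy", "wz": the turn, a rotation vector about the world's x, y, z as a fraction of full scale. A call has exactly 5 rows; each row is the pose to reach, as a shift and turn from the pose commanded when the call began, turning the shorter way round; what a row does not reach only later rows make up. Full scale, the value 1, is 100 mm for a shift and pi rad for a turn. A row lasts 1/12 s, in which the tool goes at most 41.7 mm and 7.16 degrees, less where a joint would pass 70% of its speed; a pose out of reach is approached as far as the arm can. A call with a number of a shift or a turn outside -1 to 1 is refused whole. A call with a gripper value outside its range is refused whole. "jaw" is the opening, from 0 (shut) to 1 (fully open), set as the call begins (left out, the last holds). The fingers move at their own pace and stop on an object; the grip force is fixed at half the most. Time passes only in rows, so rows that repeat a pose let the fingers close, or fill a call up. It gives the time, the measured TCP pose, the force, the opening and the grip force at its end, in the units of the state.
- ctrl.get_obs(): the state, without advancing time (a new reading comes with each control period).
- vision.camera(name): name is "side" or "top" or "wrist"; returns a dict with "frame" (420x560x3 uint8, red, green, blue), "vfov" (degrees; the focal length in pixels is half the picture's height over the tangent of half this angle, whatever the lens; pixels are square), "cx", "cy" (the principal point, pixels), "camera_from_world" (4x4, takes a point from world to camera coordinates). Camera axes: x right, y up, looking along -z (the intrinsics and any distortion apply to the point x, -y, -z); pixel columns grow to the right and rows downward; lengths in m; the calibration is good to about 2 mm. A picture is of the moment at which its call begins. There is no depth.
- workorder.hand_in(): hands the job in; it is judged then, once.
The state is a dict: "time_s": time; "q": joint angles; "dq": joint speeds; "joint_efforts": joint torques, N m; "eef_pos": TCP position; "eef_rot": TCP orientation; "wrist_force": force on the tool from outside, world axes, zero at the start; "torque": the same for the moment, N m; "opening": opening from 0.0 (shut) to 1.0 (fully open); "grasp_force": force on a finger pad.
Only numpy, scipy, OpenCV 4.12 (cv2) and the standard library are available. Lean on these libraries where they do the work, as an engineer would, in place of code of your own. Each camera call takes 0.05 s, during which the arm holds its last target. There are 200 camera calls.

## Working session

There is one attempt and no reset: what is moved stays moved. The work goes in short steps, Python scripts to look and compute and a tool call to move; the robot and the scene stay as the last step left them, time stands still between calls to the robot, and variables do not carry over. Pictures are saved under pics/ and viewed, at most 10 in all, crops included, and the job is handed in when it is done.

Besides the shell and the picture viewer there is one more tool, called after "Request:" as name(argument=value, ...) on one line, values as JSON. servo_tool: Moves the arm, as the interface text tells. Its arguments: {"type":"object","properties":{"steps":{"type":"array","items":{"type":"object","properties":{"dx":{"type":"number"},"dy":{"type":"number"},"dz":{"type":"number"},"wx":{"type":"number"},"wy":{"type":"number"},"wz":{"type":"number"}}}},"jaw":{"type":"number"}},"required":["steps"]}

```bash
mkdir -p pics; cat > h.py <<'E'
import numpy as np,cv2
from bench import ctrl,vision
def cam(n):
    c=vision.camera(n); return c
def ray(c,u,v):
    f=c["frame"].shape[0]/2/np.tan(np.radians(c["vfov"])/2)
    d=np.array([(u-c["cx"])/f,-(v-c["cy"])/f,-1.])
    M=np.array(c["camera_from_world"]);R=M[:3,:3];t=M[:3,3]
    return -R.T@t,R.T@d
def onz(c,u,v,z):
    o,d=ray(c,u,v); return o+d*(z-o[2])/d[2]
def proj(c,p):
    f=c["frame"].shape[0]/2/np.tan(np.radians(c["vfov"])/2)
    M=np.array(c["camera_from_world"]);q=M[:3,:3]@np.array(p)+M[:3,3]
    return c["cx"]+f*q[0]/-q[2],c["cy"]-f*q[1]/-q[2]
E
python3 - <<'E'
from h import *
import pickle
D={}
for n in("top","side"):
    c=cam(n);D[n]=c;print(n,[k for k in c],c["vfov"],c["cx"],c["cy"],np.round(ray(c,c["cx"],c["cy"]),3).tolist())
    cv2.imwrite(f"pics/{n}0.png",cv2.resize(c["frame"][:,:,::-1],(800,600),interpolation=cv2.INTER_CUBIC))
pickle.dump(D,open("d0.pkl","wb"))
print(ctrl.get_obs())
E
```

```text
top ['frame', 'vfov', 'cx', 'cy', 'camera_from_world'] 52.829445548429625 276.78060534255013 207.17783798367262 [[0.353, 0.019, 1.259], [0.181, -0.013, -0.983]]
side ['frame', 'vfov', 'cx', 'cy', 'camera_from_world'] 42.6791558786635 269.10832097692156 212.91168994753517 [[1.248, 1.325, 1.136], [-0.379, -0.711, -0.592]]
{'time_s': 0.1, 'q': array([ 1.02873303e+00,  1.81487036e-01,  1.60786430e+00, -1.34855888e-05,
        1.35378698e+00, -2.06308697e-01]), 'dq': array([-1.02160673e-03,  9.18407249e-06, -1.61983577e-03,  1.45011604e-03,
       -7.33509390e-04,  3.56211246e-04]), 'joint_efforts': array([ 9.07188332e-04, -4.45873582e+01, -3.52234948e+01, -2.44024322e-04,
        4.12849768e-03,  2.40914045e-05]), 'eef_pos': array([0.18919508, 0.54248211, 0.23048395]), 'eef_rot': array([-2.76352131e-04,  1.67088384e-01,  9.85941618e-01, -7.21758654e-04]), 'wrist_force': array([ 0.48682703,  0.03031464, -0.30603777]), 'torque': array([0.0011078 , 0.0020204 , 0.02349114]), 'grasp_force': 0.0, 'opening': 0.9945947660527904}
```

View pics/top0.png

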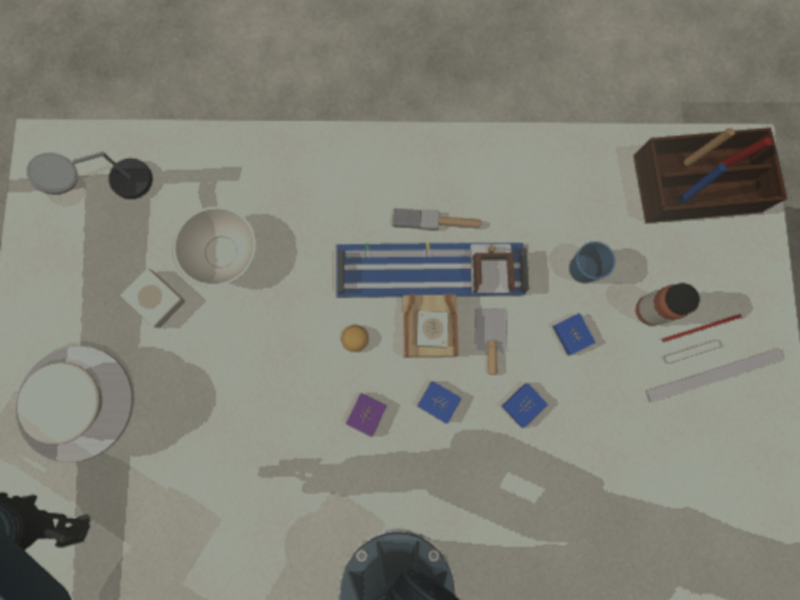

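View pics/side0.png

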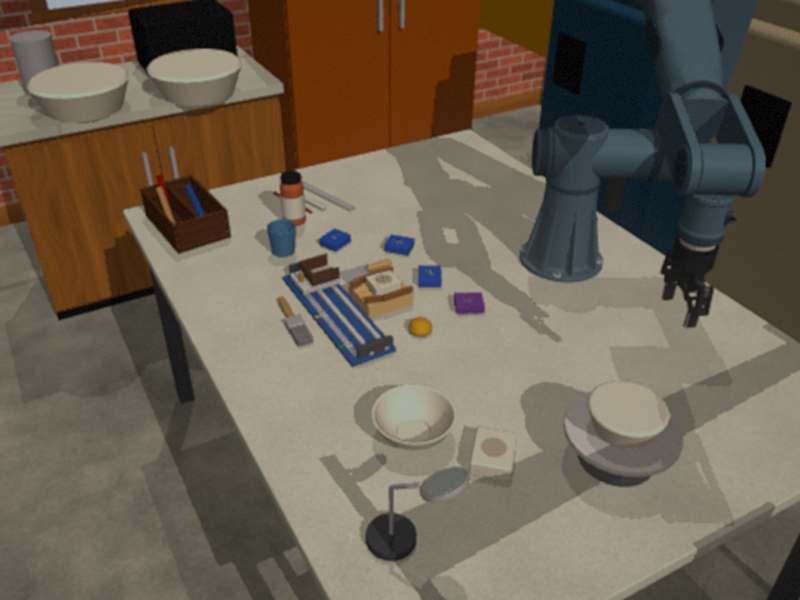

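The top view shows the rail bed at about (337–527, 243–298), the carriage at its right end (493, 270), the chute at (432, 325) opening upwards, and the small mould on it. The robot's +x is up and +y is left.

```bash
python3 - <<'E'
from h import *
import pickle
D=pickle.load(open("d0.pkl","rb"));c=D["top"];im=c["frame"]
s=5;x0,y0,x1,y1=228,160,376,258
cr=cv2.resize(im[y0:y1,x0:x1,::-1],None,fx=s,fy=s,interpolation=cv2.INTER_CUBIC)
cr=cv2.convertScaleAbs(cr,alpha=1.5)
cv2.imwrite("pics/crop.png",cr)
h=cv2.cvtColor(im,cv2.COLOR_RGB2HSV)
m=((h[...,0]>100)&(h[...,0]<125)&(h[...,1]>110)).astype(np.uint8)
m[:, :225]=0;m[:,375:]=0;m[:165]=0;m[215:]=0
ys,xs=np.nonzero(m);P=np.array([onz(c,u,v,.012)[:2] for u,v in zip(xs,ys)],np.float32)
r=cv2.minAreaRect(P);print(r,cv2.boxPoints(r))
for n,z in(("yellow",(20,35)),("green",(40,85))):
    mm=((h[...,0]>=z[0])&(h[...,0]<z[1])&(h[...,1]>60));mm[:165]=0;mm[185:]=0;mm[:,:235]=0;mm[:,365:]=0
    ys,xs=np.nonzero(mm);print(n,len(xs),xs.mean(),ys.mean(),onz(c,xs.mean(),ys.mean(),.02))
E
```

```text
((0.6396484971046448, -0.04181251674890518), (0.10247340798377991, 0.20169506967067719), 0.33212581276893616) [[ 0.58782804  0.05873632]
 [ 0.58899724 -0.14295535]
 [ 0.69146895 -0.14236134]
 [ 0.69029975  0.05933031]]
yellow 8 304.25 171.75 [ 0.68972578 -0.0806914   0.02      ]
green 8 256.5 172.5 [0.68654431 0.06388297 0.02      ]
```

View pics/crop.png

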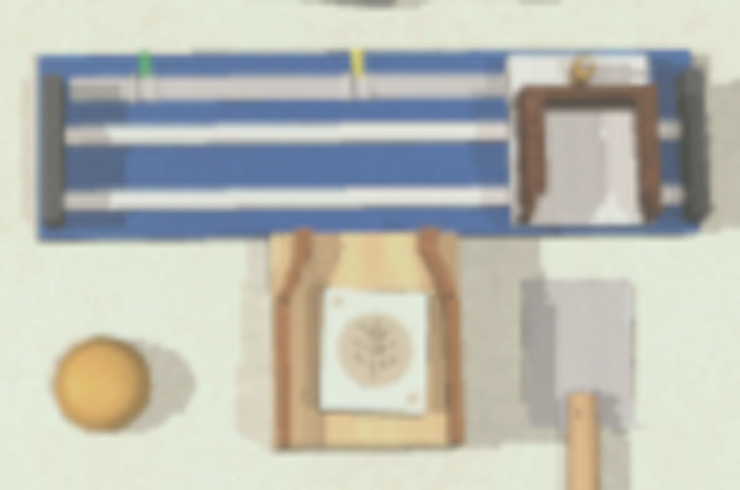

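```bash
python3 - <<'E'
from h import *
import pickle
D=pickle.load(open("d0.pkl","rb"));c=D["top"]
def g(n,x,y,z): print(n,np.round(onz(c,x/5+228-.5,y/5+160-.5,z)[:2]*1000,1))
for a in [("bedTL",38,55,.012),("bedTR",692,50,.012),("bedBR",702,237,.012),("bedBL",40,240,.012),
("stopL t",64,77,.042),("stopL b",64,227,.042),("stopR t",680,70,.042),("stopR b",684,222,.042),
("yel",357,63,.015),("grn",146,63,.015),
("fenL rear",275,447,.052),("fenR rear",463,445,.052),("deck rear L",278,448,.036),("deck rearR",462,446,.036),
("fenL fr",300,232,.052),("fenR fr",430,230,.052),
("caseTL",516,88,.067),("caseTR",658,88,.067),("caseBL",522,222,.067),("caseBR",660,218,.067),
("plateTL",508,55,.035),("plateTR",650,55,.035),
("mTL",324,290,.06),("mTR",428,293,.06),("mBR",424,415,.06),("mBL",318,408,.06),
("spat",570,400,.01),("spatTL",524,280,.005),("spatTR",635,282,.005)]: g(*a)
E
```

```text
bedTL [694.6 129.4]
bedTR [ 700.1 -270.2]
bedBR [ 583.8 -272. ]
bedBL [580.1 125.9]
stopL t [673. 111.]
stopL b [582.4 109.4]
stopR t [ 679.4 -255.6]
stopR b [ 587.1 -254.7]
yel [689.9 -64.8]
grn [689.1  63.5]
fenL rear [453.4 -13.8]
fenR rear [ 454.9 -121.3]
deck rear L [454.2 -16. ]
deck rearR [ 455.7 -122.5]
fenL fr [578.2 -28.4]
fenR fr [ 579.8 -104.1]
caseTL [ 661.3 -153.8]
caseTR [ 661.8 -236.7]
caseBL [ 581.9 -155.6]
caseBR [ 584.6 -235.3]
plateTL [ 689.9 -154.1]
plateTR [ 690.4 -239.5]
mTL [542.9 -41.8]
mTR [ 541.4 -101.6]
mBR [471.2 -98.4]
mBL [475.  -38.1]
spat [ 485.3 -190.2]
spatTL [ 558.2 -165.1]
spatTR [ 557.3 -232.1]
```

Request:
servo_tool(steps=[{"dx":0.1,"dy":-0.2,"dz":0.1,"wz":0.022},{"dx":0.2,"dy":-0.4,"dz":0.2,"wz":0.044},{"dx":0.3,"dy":-0.6,"dz":0.2,"wz":0.066},{"dx":0.4,"dy":-0.8,"dz":0.2,"wz":0.088},{"dx":0.54,"dy":-1,"dz":0.2,"wz":0.111}], jaw=0)

```text
$.steps[0]: bad value
```

Request:
servo_tool(steps=[{"dx":0.1,"dy":-0.25},{"dx":0.25,"dy":-0.5},{"dx":0.35,"dy":-0.75},{"dx":0.54,"dy":-1},{"dx":0.54,"dy":-1}])

```text
$.steps[0]: bad value
```

Request:
servo_tool(steps=[{"dx":0.1,"dy":-0.2},{"dx":0.2,"dy":-0.4},{"dx":0.3,"dy":-0.6},{"dx":0.4,"dy":-0.8},{"dx":0.54,"dy":-1}])

```text
$.steps[0]: bad value
```

Request:
servo_tool(steps=[{"dx":0.1,"dy":-0.2},{"dx":0.2,"dy":-0.4},{"dx":0.3,"dy":-0.6},{"dx":0.4,"dy":-0.8},{"dx":0.54,"dy":-1}])

```text
$.steps[0]: bad value
```

Request:
servo_tool(steps=[{"dx":0.1,"dy":-0.2,"dz":0.1,"wx":0,"wy":0,"wz":0.022},{"dx":0.2,"dy":-0.4,"dz":0.2,"wx":0,"wy":0,"wz":0.044},{"dx":0.3,"dy":-0.6,"dz":0.2,"wx":0,"wy":0,"wz":0.066},{"dx":0.4,"dy":-0.8,"dz":0.2,"wx":0,"wy":0,"wz":0.088},{"dx":0.54,"dy":-1,"dz":0.2,"wx":0,"wy":0,"wz":0.111}], jaw=0)

```text
time_s: 0.52
eef_pos: [0.2431, 0.4419, 0.251]
eef_rot: [-0.0, -0.009, 1.0, -0.0]
wrist_force: [0.6, -0.5, -0.2]
opening: 0.298
grasp_force: 0.0
```

Request:
servo_tool(steps=[{"dx":0.12,"dy":-0.25,"dz":0,"wx":0,"wy":0,"wz":0},{"dx":0.24,"dy":-0.5,"dz":0,"wx":0,"wy":0,"wz":0},{"dx":0.36,"dy":-0.7,"dz":0,"wx":0,"wy":0,"wz":0},{"dx":0.45,"dy":-0.85,"dz":0,"wx":0,"wy":0,"wz":0},{"dx":0.54,"dy":-1,"dz":0,"wx":0,"wy":0,"wz":0}])

```text
time_s: 0.93
eef_pos: [0.2977, 0.3417, 0.251]
eef_rot: [-0.0, -0.006, 1.0, -0.0]
wrist_force: [-0.2, 0.3, -0.1]
opening: -0.002
grasp_force: 0.0
```

Request:
servo_tool(steps=[{"dx":0.11,"dy":-0.2,"dz":0,"wx":0,"wy":0,"wz":0},{"dx":0.22,"dy":-0.4,"dz":0,"wx":0,"wy":0,"wz":0},{"dx":0.33,"dy":-0.6,"dz":0,"wx":0,"wy":0,"wz":0},{"dx":0.44,"dy":-0.8,"dz":0,"wx":0,"wy":0,"wz":0},{"dx":0.54,"dy":-1,"dz":0,"wx":0,"wy":0,"wz":0}])

```text
time_s: 1.35
eef_pos: [0.3517, 0.2418, 0.251]
eef_rot: [-0.0, -0.006, 1.0, -0.0]
wrist_force: [-0.1, 0.0, 0.2]
opening: 0.001
grasp_force: 0.0
```

Request:
servo_tool(steps=[{"dx":0.11,"dy":-0.2,"dz":0,"wx":0,"wy":0,"wz":0},{"dx":0.22,"dy":-0.4,"dz":0,"wx":0,"wy":0,"wz":0},{"dx":0.33,"dy":-0.6,"dz":0,"wx":0,"wy":0,"wz":0},{"dx":0.44,"dy":-0.8,"dz":0,"wx":0,"wy":0,"wz":0},{"dx":0.54,"dy":-1,"dz":0,"wx":0,"wy":0,"wz":0}])

```text
time_s: 1.77
eef_pos: [0.4057, 0.1418, 0.251]
eef_rot: [-0.0, -0.006, 1.0, 0.0]
wrist_force: [0.6, -0.1, 0.5]
opening: -0.001
grasp_force: 0.0
```

Request:
servo_tool(steps=[{"dx":0.11,"dy":-0.2,"dz":0,"wx":0,"wy":0,"wz":0},{"dx":0.22,"dy":-0.4,"dz":0,"wx":0,"wy":0,"wz":0},{"dx":0.33,"dy":-0.6,"dz":0,"wx":0,"wy":0,"wz":0},{"dx":0.44,"dy":-0.8,"dz":0,"wx":0,"wy":0,"wz":0},{"dx":0.54,"dy":-1,"dz":0,"wx":0,"wy":0,"wz":0}])

```text
time_s: 2.18
eef_pos: [0.4597, 0.0419, 0.251]
eef_rot: [-0.0, -0.006, 1.0, 0.0]
wrist_force: [0.8, 0.9, -0.7]
opening: 0.004
grasp_force: 0.0
```

Request:
servo_tool(steps=[{"dx":0.11,"dy":-0.2,"dz":0,"wx":0,"wy":0,"wz":0},{"dx":0.22,"dy":-0.4,"dz":0,"wx":0,"wy":0,"wz":0},{"dx":0.33,"dy":-0.6,"dz":0,"wx":0,"wy":0,"wz":0},{"dx":0.44,"dy":-0.8,"dz":0,"wx":0,"wy":0,"wz":0},{"dx":0.54,"dy":-1,"dz":0,"wx":0,"wy":0,"wz":0}])

```text
time_s: 2.6
eef_pos: [0.5137, -0.0581, 0.2508]
eef_rot: [-0.0, -0.006, 1.0, 0.0]
wrist_force: [0.4, 0.8, -0.4]
opening: 0.002
grasp_force: 0.0
```

```bash
python3 - <<'E'
from h import *
import pickle
c=cam("wrist");pickle.dump(c,open("w1.pkl","wb"))
print(c["vfov"],np.round(ray(c,c["cx"],c["cy"]),3).tolist())
cv2.imwrite("pics/w1.png",cv2.resize(c["frame"][:,:,::-1],(800,600),interpolation=cv2.INTER_CUBIC))
E
```

```text
58.47843654231919 [[0.443, -0.058, 0.392], [0.274, 0.004, -0.962]]
```

View pics/w1.png

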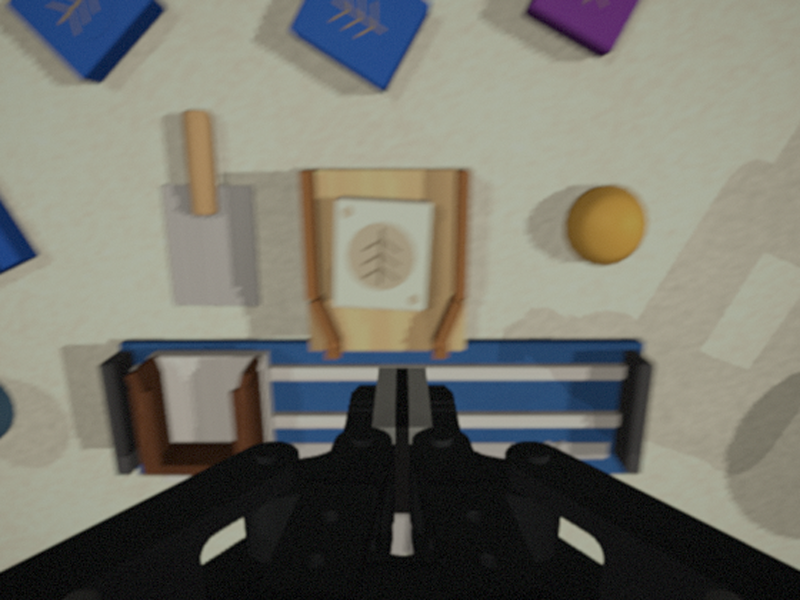

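The wrist view (x down, y right) shows the chute at (303–470, 170–355), the mould's top corners at (334,198), (434,202), (428,311), (328,303), and the case at (130–265, 355–472).

```bash
python3 - <<'E'
from h import *
import pickle
c=pickle.load(open("w1.pkl","rb"))
def g(n,x,y,z): print(n,np.round(onz(c,(x+.5)*.7-.5,(y+.5)*.7-.5,z)[:2]*1000,1))
for a in [("deckrL",304,170,.052),("deckrR",469,170,.052),("deckfL",310,352,.036),("deckfR",467,352,.036),
("fenL tip in",342,357,.052),("fenR tip in",433,357,.052),("mRR",334,198,.06),("mRL",434,202,.06),("mFL",428,311,.06),("mFR",328,303,.06),
("stopR in t",130,353,.042),("stopL in t",625,357,.042),("bedL",123,341,.012),("bedR",640,341,.012),
("case wallR out",128,372,.067),("case wallR out bot",143,473,.067),("caseL out",258,357,.067)]: g(*a)
E
```

```text
deckrL [ 456.3 -118.1]
deckrR [455.  -16.5]
deckfL [ 582.2 -121.3]
deckfR [580.8 -10.1]
fenL tip in [579.3 -96.9]
fenR tip in [578.6 -35.2]
mRR [472.3 -99. ]
mRL [474. -38.]
mFL [543.6 -39.8]
mFR [ 539.  -104.3]
stopR in t [ 582.2 -245.7]
stopL in t [580.9  99.7]
bedL [ 584.5 -265.9]
bedR [579.7 122.9]
case wallR out [ 585.6 -235.3]
case wallR out bot [ 661.1 -234.5]
caseL out [ 574.  -149.7]
```

Request:
servo_tool(steps=[{"dx":0.1,"dy":-0.2,"dz":0,"wx":0,"wy":0,"wz":0},{"dx":0.2,"dy":-0.4,"dz":0,"wx":0,"wy":0,"wz":0},{"dx":0.3,"dy":-0.6,"dz":0,"wx":0,"wy":0,"wz":0},{"dx":0.4,"dy":-0.8,"dz":0,"wx":0,"wy":0,"wz":0},{"dx":0.5,"dy":-1,"dz":0,"wx":0,"wy":0,"wz":0}])

```text
time_s: 3.07
eef_pos: [0.5636, -0.1578, 0.2507]
eef_rot: [-0.0, -0.006, 1.0, 0.0]
wrist_force: [1.3, 0.6, 0.2]
opening: 0.003
grasp_force: 0.0
```

Request:
servo_tool(steps=[{"dx":0.1,"dy":-0.2,"dz":0,"wx":0,"wy":0,"wz":0},{"dx":0.2,"dy":-0.4,"dz":0,"wx":0,"wy":0,"wz":0},{"dx":0.3,"dy":-0.7,"dz":0,"wx":0,"wy":0,"wz":0},{"dx":0.4,"dy":-1,"dz":-0.1,"wx":0,"wy":0,"wz":0},{"dx":0.54,"dy":-1,"dz":-0.3,"wx":0,"wy":0,"wz":0}])

```text
time_s: 3.48
eef_pos: [0.6183, -0.2634, 0.2234]
eef_rot: [0.002, -0.004, 1.0, -0.003]
wrist_force: [0.5, -0.2, 0.4]
opening: -0.001
grasp_force: 0.0
```

Request:
servo_tool(steps=[{"dx":0,"dy":-0.12,"dz":-0.2,"wx":0,"wy":0,"wz":0},{"dx":0,"dy":-0.12,"dz":-0.4,"wx":0,"wy":0,"wz":0},{"dx":0,"dy":-0.12,"dz":-0.6,"wx":0,"wy":0,"wz":0},{"dx":0,"dy":-0.12,"dz":-0.8,"wx":0,"wy":0,"wz":0},{"dx":0,"dy":-0.12,"dz":-1,"wx":0,"wy":0,"wz":0}])

```text
time_s: 3.9
eef_pos: [0.617, -0.2688, 0.1196]
eef_rot: [-0.001, -0.006, 1.0, 0.0]
wrist_force: [-0.4, 0.3, -0.0]
opening: -0.0
grasp_force: 0.0
```

Request:
servo_tool(steps=[{"dx":0,"dy":0,"dz":-0.2,"wx":0,"wy":0,"wz":0},{"dx":0,"dy":0,"dz":-0.4,"wx":0,"wy":0,"wz":0},{"dx":0,"dy":0,"dz":-0.6,"wx":0,"wy":0,"wz":0},{"dx":0,"dy":0,"dz":-0.72,"wx":0,"wy":0,"wz":0},{"dx":0,"dy":0,"dz":-0.72,"wx":0,"wy":0,"wz":0}])

```text
time_s: 4.32
eef_pos: [0.6151, -0.2675, 0.0453]
eef_rot: [-0.003, -0.006, 1.0, 0.002]
wrist_force: [-0.4, 0.9, -0.1]
opening: -0.001
grasp_force: 0.0
```

Request:
servo_tool(steps=[{"dx":0,"dy":0.1,"dz":0,"wx":0,"wy":0,"wz":0},{"dx":0,"dy":0.15,"dz":0,"wx":0,"wy":0,"wz":0},{"dx":0,"dy":0.2,"dz":0,"wx":0,"wy":0,"wz":0},{"dx":0,"dy":0.25,"dz":0,"wx":0,"wy":0,"wz":0},{"dx":0,"dy":0.3,"dz":0,"wx":0,"wy":0,"wz":0}])

```text
time_s: 4.73
eef_pos: [0.6184, -0.2391, 0.0508]
eef_rot: [0.001, -0.007, 1.0, -0.001]
wrist_force: [0.2, -0.7, 0.9]
opening: 0.001
grasp_force: 0.8
```

Request:
servo_tool(steps=[{"dx":0,"dy":0.2,"dz":0,"wx":0,"wy":0,"wz":0},{"dx":0,"dy":0.4,"dz":0,"wx":0,"wy":0,"wz":0},{"dx":0,"dy":0.6,"dz":0,"wx":0,"wy":0,"wz":0},{"dx":0,"dy":0.8,"dz":0,"wx":0,"wy":0,"wz":0},{"dx":0,"dy":0.92,"dz":0,"wx":0,"wy":0,"wz":0}])

```text
time_s: 5.15
eef_pos: [0.6176, -0.1453, 0.05]
eef_rot: [0.0, -0.007, 1.0, -0.0]
wrist_force: [-0.7, -2.8, 0.4]
opening: 0.0
grasp_force: 1.2
```

Request:
servo_tool(steps=[{"dx":0,"dy":0.02,"dz":0,"wx":0,"wy":0,"wz":0},{"dx":0,"dy":0.05,"dz":0,"wx":0,"wy":0,"wz":0},{"dx":0,"dy":0.08,"dz":0,"wx":0,"wy":0,"wz":0},{"dx":0,"dy":0.08,"dz":0,"wx":0,"wy":0,"wz":0},{"dx":0,"dy":0.08,"dz":0,"wx":0,"wy":0,"wz":0}])

```text
time_s: 5.57
eef_pos: [0.6175, -0.1397, 0.0492]
eef_rot: [0.0, -0.006, 1.0, 0.0]
wrist_force: [-0.4, 0.2, 0.5]
opening: -0.005
grasp_force: 0.0
```

```bash
python3 - <<'E'
from h import *
c=cam("top");print(ctrl.get_obs()["eef_pos"],ctrl.get_obs()["wrist_force"])
x0,y0,x1,y1=268,155,348,230
cv2.imwrite("pics/t2.png",cv2.convertScaleAbs(cv2.resize(c["frame"][y0:y1,x0:x1,::-1],None,fx=8,fy=8,interpolation=cv2.INTER_CUBIC),alpha=1.5))
E
```

```text
[ 0.61744021 -0.1396945   0.04918949] [-0.61698904  0.52077075  0.44286309]
```

View pics/t2.png

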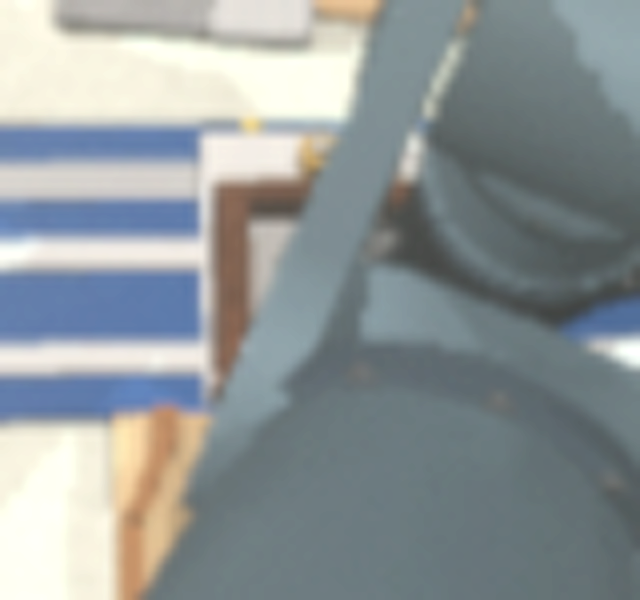

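The carriage's left plate edge (crop x=200) is about 24 mm short of the notch. I'll push on slowly from here.

Request:
servo_tool(steps=[{"dx":0,"dy":0.03,"dz":0,"wx":0,"wy":0,"wz":0},{"dx":0,"dy":0.06,"dz":0,"wx":0,"wy":0,"wz":0},{"dx":0,"dy":0.08,"dz":0,"wx":0,"wy":0,"wz":0},{"dx":0,"dy":0.1,"dz":0,"wx":0,"wy":0,"wz":0},{"dx":0,"dy":0.12,"dz":0,"wx":0,"wy":0,"wz":0}])

```text
time_s: 6.03
eef_pos: [0.6173, -0.127, 0.0492]
eef_rot: [-0.0, -0.006, 1.0, -0.0]
wrist_force: [-0.9, -3.3, 0.3]
opening: -0.002
grasp_force: 1.6
```

Request:
servo_tool(steps=[{"dx":0,"dy":0.004,"dz":0,"wx":0,"wy":0,"wz":0},{"dx":0,"dy":0.008,"dz":0,"wx":0,"wy":0,"wz":0},{"dx":0,"dy":0.012,"dz":0,"wx":0,"wy":0,"wz":0},{"dx":0,"dy":0.016,"dz":0,"wx":0,"wy":0,"wz":0},{"dx":0,"dy":0.02,"dz":0,"wx":0,"wy":0,"wz":0}])

```text
time_s: 6.45
eef_pos: [0.6173, -0.1261, 0.0493]
eef_rot: [-0.0, -0.006, 1.0, -0.001]
wrist_force: [-1.5, -6.4, -1.6]
opening: -0.002
grasp_force: 3.4
```

Request:
servo_tool(steps=[{"dx":0,"dy":0.004,"dz":0,"wx":0,"wy":0,"wz":0},{"dx":0,"dy":0.008,"dz":0,"wx":0,"wy":0,"wz":0},{"dx":0,"dy":0.012,"dz":0,"wx":0,"wy":0,"wz":0},{"dx":0,"dy":0.016,"dz":0,"wx":0,"wy":0,"wz":0},{"dx":0,"dy":0.02,"dz":0,"wx":0,"wy":0,"wz":0}])

```text
time_s: 6.87
eef_pos: [0.6173, -0.1252, 0.0493]
eef_rot: [-0.0, -0.006, 1.0, -0.001]
wrist_force: [-1.3, -9.8, -2.4]
opening: -0.005
grasp_force: 4.7
```

Request:
servo_tool(steps=[{"dx":0,"dy":0.002,"dz":0,"wx":0,"wy":0,"wz":0},{"dx":0,"dy":0.004,"dz":0,"wx":0,"wy":0,"wz":0},{"dx":0,"dy":0.006,"dz":0,"wx":0,"wy":0,"wz":0},{"dx":0,"dy":0.008,"dz":0,"wx":0,"wy":0,"wz":0},{"dx":0,"dy":0.01,"dz":0,"wx":0,"wy":0,"wz":0}])

```text
time_s: 7.28
eef_pos: [0.6173, -0.1233, 0.0493]
eef_rot: [-0.0, -0.006, 1.0, -0.001]
wrist_force: [-1.3, -6.8, -0.0]
opening: 0.001
grasp_force: 3.2
```

Request:
servo_tool(steps=[{"dx":0,"dy":0.002,"dz":0,"wx":0,"wy":0,"wz":0},{"dx":0,"dy":0.004,"dz":0,"wx":0,"wy":0,"wz":0},{"dx":0,"dy":0.006,"dz":0,"wx":0,"wy":0,"wz":0},{"dx":0,"dy":0.008,"dz":0,"wx":0,"wy":0,"wz":0},{"dx":0,"dy":0.01,"dz":0,"wx":0,"wy":0,"wz":0}])

```text
time_s: 7.7
eef_pos: [0.6173, -0.1214, 0.0492]
eef_rot: [-0.0, -0.006, 1.0, -0.0]
wrist_force: [-1.7, -4.0, 0.2]
opening: -0.002
grasp_force: 1.9
```

Request:
servo_tool(steps=[{"dx":0,"dy":0.002,"dz":0,"wx":0,"wy":0,"wz":0},{"dx":0,"dy":0.004,"dz":0,"wx":0,"wy":0,"wz":0},{"dx":0,"dy":0.006,"dz":0,"wx":0,"wy":0,"wz":0},{"dx":0,"dy":0.008,"dz":0,"wx":0,"wy":0,"wz":0},{"dx":0,"dy":0.01,"dz":0,"wx":0,"wy":0,"wz":0}])

```text
time_s: 8.12
eef_pos: [0.6176, -0.1197, 0.0493]
eef_rot: [0.0, -0.007, 1.0, 0.0]
wrist_force: [-1.6, -1.7, 0.0]
opening: -0.008
grasp_force: 0.8
```

Request:
servo_tool(steps=[{"dx":0,"dy":-0.1,"dz":0,"wx":0,"wy":0,"wz":0},{"dx":0,"dy":-0.25,"dz":0,"wx":0,"wy":0,"wz":0},{"dx":0,"dy":-0.3,"dz":0.3,"wx":0,"wy":0,"wz":0},{"dx":0,"dy":-0.3,"dz":0.65,"wx":0,"wy":0,"wz":0},{"dx":0,"dy":-0.3,"dz":1,"wx":0,"wy":0,"wz":0}])

```text
time_s: 8.53
eef_pos: [0.6167, -0.1515, 0.1495]
eef_rot: [-0.001, -0.006, 1.0, 0.001]
wrist_force: [1.3, 0.5, 1.2]
opening: -0.003
grasp_force: 0.0
```

Request:
servo_tool(steps=[{"dx":-0.2,"dy":0.1,"dz":0.2,"wx":0,"wy":0,"wz":0},{"dx":-0.4,"dy":0.2,"dz":0.4,"wx":0,"wy":0,"wz":0},{"dx":-0.6,"dy":0.4,"dz":0.6,"wx":0,"wy":0,"wz":0},{"dx":-0.8,"dy":0.6,"dz":0.8,"wx":0,"wy":0,"wz":0},{"dx":-1,"dy":0.82,"dz":1,"wx":0,"wy":0,"wz":0}], jaw=0.25)

```text
time_s: 8.95
eef_pos: [0.5167, -0.0688, 0.2504]
eef_rot: [0.0, -0.006, 1.0, -0.0]
wrist_force: [0.6, 0.6, 1.4]
opening: 0.25
grasp_force: 0.0
```

```bash
python3 - <<'E'
from h import *
import pickle
c=cam("wrist");pickle.dump(c,open("w2.pkl","wb"))
cv2.imwrite("pics/w2.png",cv2.resize(c["frame"][:,:,::-1],(800,600),interpolation=cv2.INTER_CUBIC))
E
```

```text
(no output)
```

View pics/w2.png

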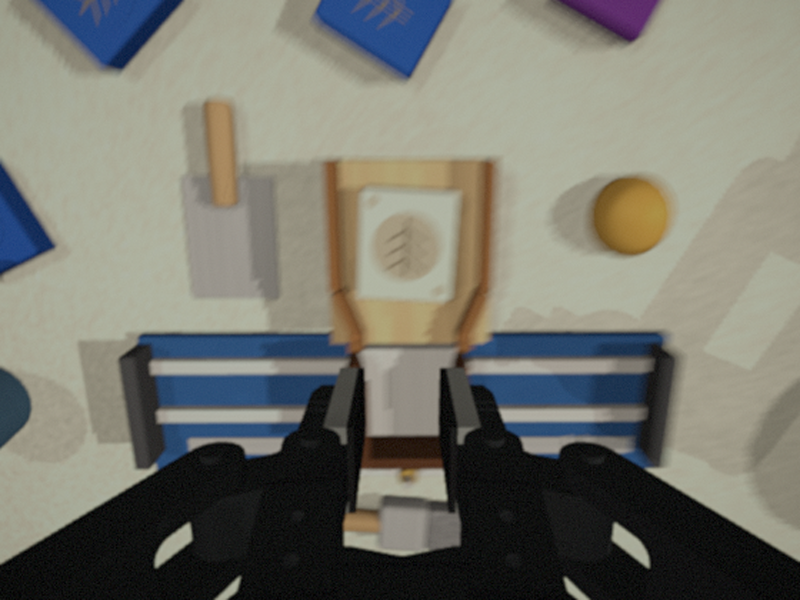

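The wrist view shows the case (360–458, 345–465) in line with the chute exit tips (358, 462), so it is in the notch. The mould has not moved. Next I go behind it.

Request:
servo_tool(steps=[{"dx":-0.25,"dy":0.02,"dz":-0.1,"wx":0,"wy":0,"wz":0},{"dx":-0.5,"dy":0.02,"dz":-0.3,"wx":0,"wy":0,"wz":0},{"dx":-0.75,"dy":0.02,"dz":-0.5,"wx":0,"wy":0,"wz":0},{"dx":-0.83,"dy":0.02,"dz":-0.75,"wx":0,"wy":0,"wz":0},{"dx":-0.83,"dy":0.02,"dz":-1,"wx":0,"wy":0,"wz":0}])

```text
time_s: 9.42
eef_pos: [0.4334, -0.0668, 0.1491]
eef_rot: [0.001, -0.006, 1.0, -0.0]
wrist_force: [0.1, -0.0, -0.0]
opening: 0.249
grasp_force: 0.0
```

Request:
servo_tool(steps=[{"dx":0,"dy":0,"dz":-0.25,"wx":0,"wy":0,"wz":0},{"dx":0,"dy":0,"dz":-0.5,"wx":0,"wy":0,"wz":0},{"dx":0,"dy":0,"dz":-0.75,"wx":0,"wy":0,"wz":0},{"dx":0,"dy":0,"dz":-1,"wx":0,"wy":0,"wz":0},{"dx":0,"dy":0,"dz":-1.0,"wx":0,"wy":0,"wz":0}])

```text
time_s: 9.83
eef_pos: [0.4314, -0.0656, 0.0455]
eef_rot: [-0.003, -0.006, 1.0, 0.002]
wrist_force: [-0.7, 0.1, 0.2]
opening: 0.25
grasp_force: 0.0
```

Request:
servo_tool(steps=[{"dx":0,"dy":0,"dz":-0.05,"wx":0,"wy":0,"wz":0},{"dx":0,"dy":0,"dz":-0.05,"wx":0,"wy":0,"wz":0},{"dx":0,"dy":0,"dz":-0.05,"wx":0,"wy":0,"wz":0},{"dx":0,"dy":0,"dz":-0.05,"wx":0,"wy":0,"wz":0},{"dx":0,"dy":0,"dz":-0.05,"wx":0,"wy":0,"wz":0}])

```text
time_s: 10.25
eef_pos: [0.4355, -0.0665, 0.0456]
eef_rot: [0.001, -0.007, 1.0, -0.001]
wrist_force: [-0.4, -0.5, 0.9]
opening: 0.252
grasp_force: 0.0
```

Request:
servo_tool(steps=[{"dx":0.08,"dy":0,"dz":0,"wx":0,"wy":0,"wz":0},{"dx":0.16,"dy":0,"dz":0,"wx":0,"wy":0,"wz":0},{"dx":0.22,"dy":0,"dz":0,"wx":0,"wy":0,"wz":0},{"dx":0.27,"dy":0,"dz":0,"wx":0,"wy":0,"wz":0},{"dx":0.32,"dy":0,"dz":0,"wx":0,"wy":0,"wz":0}])

```text
time_s: 10.67
eef_pos: [0.467, -0.066, 0.0442]
eef_rot: [-0.0, -0.007, 1.0, 0.0]
wrist_force: [-1.5, -0.2, 1.4]
opening: 0.248
grasp_force: 0.8
```

Request:
servo_tool(steps=[{"dx":0.05,"dy":0,"dz":0,"wx":0,"wy":0,"wz":0},{"dx":0.1,"dy":0,"dz":0,"wx":0,"wy":0,"wz":0},{"dx":0.15,"dy":0,"dz":0,"wx":0,"wy":0,"wz":0},{"dx":0.2,"dy":0,"dz":0,"wx":0,"wy":0,"wz":0},{"dx":0.25,"dy":0,"dz":0,"wx":0,"wy":0,"wz":0}])

```text
time_s: 11.08
eef_pos: [0.4919, -0.066, 0.0441]
eef_rot: [-0.0, -0.006, 1.0, 0.0]
wrist_force: [-1.0, 0.5, -0.8]
opening: 0.248
grasp_force: 0.4
```

Request:
servo_tool(steps=[{"dx":0.05,"dy":0,"dz":0,"wx":0,"wy":0,"wz":0},{"dx":0.1,"dy":0,"dz":0,"wx":0,"wy":0,"wz":0},{"dx":0.15,"dy":0,"dz":0,"wx":0,"wy":0,"wz":0},{"dx":0.2,"dy":0,"dz":0,"wx":0,"wy":0,"wz":0},{"dx":0.25,"dy":0,"dz":0,"wx":0,"wy":0,"wz":0}])

```text
time_s: 11.5
eef_pos: [0.5169, -0.0661, 0.0442]
eef_rot: [-0.0, -0.006, 1.0, 0.0]
wrist_force: [-1.5, 0.6, -0.8]
opening: 0.251
grasp_force: 0.5
```

Request:
servo_tool(steps=[{"dx":0.05,"dy":0,"dz":0,"wx":0,"wy":0,"wz":0},{"dx":0.1,"dy":0,"dz":0,"wx":0,"wy":0,"wz":0},{"dx":0.15,"dy":0,"dz":0,"wx":0,"wy":0,"wz":0},{"dx":0.2,"dy":0,"dz":0,"wx":0,"wy":0,"wz":0},{"dx":0.25,"dy":0,"dz":0,"wx":0,"wy":0,"wz":0}])

```text
time_s: 11.92
eef_pos: [0.5418, -0.066, 0.0443]
eef_rot: [-0.0, -0.006, 1.0, 0.0]
wrist_force: [-2.3, 0.0, 1.8]
opening: 0.248
grasp_force: 0.9
```

Request:
servo_tool(steps=[{"dx":0.04,"dy":0,"dz":0,"wx":0,"wy":0,"wz":0},{"dx":0.08,"dy":0,"dz":0,"wx":0,"wy":0,"wz":0},{"dx":0.12,"dy":0,"dz":0,"wx":0,"wy":0,"wz":0},{"dx":0.15,"dy":0,"dz":0,"wx":0,"wy":0,"wz":0},{"dx":0.18,"dy":0,"dz":0,"wx":0,"wy":0,"wz":0}])

```text
time_s: 12.33
eef_pos: [0.5597, -0.0661, 0.0442]
eef_rot: [-0.0, -0.006, 1.0, 0.0]
wrist_force: [-1.6, -0.0, -0.1]
opening: 0.248
grasp_force: 0.5
```

Request:
servo_tool(steps=[{"dx":0.01,"dy":0,"dz":0,"wx":0,"wy":0,"wz":0},{"dx":0.02,"dy":0,"dz":0,"wx":0,"wy":0,"wz":0},{"dx":0.03,"dy":0,"dz":0,"wx":0,"wy":0,"wz":0},{"dx":0.04,"dy":0,"dz":0,"wx":0,"wy":0,"wz":0},{"dx":0.05,"dy":0,"dz":0,"wx":0,"wy":0,"wz":0}])

```text
time_s: 12.75
eef_pos: [0.5645, -0.0661, 0.0443]
eef_rot: [-0.0, -0.006, 1.0, -0.0]
wrist_force: [-0.9, 0.4, -0.6]
opening: 0.252
grasp_force: 0.4
```

Request:
servo_tool(steps=[{"dx":0.008,"dy":0,"dz":0,"wx":0,"wy":0,"wz":0},{"dx":0.016,"dy":0,"dz":0,"wx":0,"wy":0,"wz":0},{"dx":0.024,"dy":0,"dz":0,"wx":0,"wy":0,"wz":0},{"dx":0.032,"dy":0,"dz":0,"wx":0,"wy":0,"wz":0},{"dx":0.04,"dy":0,"dz":0,"wx":0,"wy":0,"wz":0}])

```text
time_s: 13.17
eef_pos: [0.5685, -0.0661, 0.0443]
eef_rot: [-0.0, -0.006, 1.0, 0.0]
wrist_force: [-1.4, 0.6, -0.6]
opening: 0.25
grasp_force: 0.4
```

Request:
servo_tool(steps=[{"dx":0.004,"dy":0,"dz":0,"wx":0,"wy":0,"wz":0},{"dx":0.008,"dy":0,"dz":0,"wx":0,"wy":0,"wz":0},{"dx":0.012,"dy":0,"dz":0,"wx":0,"wy":0,"wz":0},{"dx":0.016,"dy":0,"dz":0,"wx":0,"wy":0,"wz":0},{"dx":0.02,"dy":0,"dz":0,"wx":0,"wy":0,"wz":0}])

```text
time_s: 13.58
eef_pos: [0.5705, -0.0661, 0.0443]
eef_rot: [0.0, -0.006, 1.0, -0.0]
wrist_force: [-1.8, 0.0, 0.1]
opening: 0.253
grasp_force: 0.4
```

Still free; I continue until the back of the case resists.

Request:
servo_tool(steps=[{"dx":0.004,"dy":0,"dz":0,"wx":0,"wy":0,"wz":0},{"dx":0.008,"dy":0,"dz":0,"wx":0,"wy":0,"wz":0},{"dx":0.012,"dy":0,"dz":0,"wx":0,"wy":0,"wz":0},{"dx":0.016,"dy":0,"dz":0,"wx":0,"wy":0,"wz":0},{"dx":0.016,"dy":0,"dz":0,"wx":0,"wy":0,"wz":0}])

```text
time_s: 14.0
eef_pos: [0.5722, -0.0661, 0.0443]
eef_rot: [0.0, -0.006, 1.0, -0.0]
wrist_force: [-0.3, -0.4, -0.1]
opening: 0.253
grasp_force: 0.3
```

Request:
servo_tool(steps=[{"dx":0.003,"dy":0,"dz":0,"wx":0,"wy":0,"wz":0},{"dx":0.006,"dy":0,"dz":0,"wx":0,"wy":0,"wz":0},{"dx":0.009,"dy":0,"dz":0,"wx":0,"wy":0,"wz":0},{"dx":0.012,"dy":0,"dz":0,"wx":0,"wy":0,"wz":0},{"dx":0.015,"dy":0,"dz":0,"wx":0,"wy":0,"wz":0}])

```text
time_s: 14.42
eef_pos: [0.5727, -0.0661, 0.0443]
eef_rot: [-0.001, -0.007, 1.0, 0.0]
wrist_force: [-7.0, 0.5, 5.3]
opening: 0.249
grasp_force: 3.5
```

Request:
servo_tool(steps=[{"dx":0.002,"dy":0,"dz":0,"wx":0,"wy":0,"wz":0},{"dx":0.002,"dy":0,"dz":0,"wx":0,"wy":0,"wz":0},{"dx":0,"dy":0,"dz":0,"wx":0,"wy":0,"wz":0},{"dx":-0.05,"dy":0,"dz":0,"wx":0,"wy":0,"wz":0},{"dx":-0.25,"dy":0,"dz":0,"wx":0,"wy":0,"wz":0}])

```text
time_s: 14.83
eef_pos: [0.5513, -0.0668, 0.0452]
eef_rot: [0.003, -0.006, 1.0, -0.001]
wrist_force: [-0.1, 0.6, -0.5]
opening: 0.25
grasp_force: 0.0
```

Request:
servo_tool(steps=[{"dx":-0.15,"dy":0,"dz":0.2,"wx":0,"wy":0,"wz":0},{"dx":-0.33,"dy":0,"dz":0.4,"wx":0,"wy":0,"wz":0},{"dx":-0.33,"dy":0,"dz":0.6,"wx":0,"wy":0,"wz":0},{"dx":-0.33,"dy":0,"dz":0.8,"wx":0,"wy":0,"wz":0},{"dx":-0.33,"dy":0,"dz":1,"wx":0,"wy":0,"wz":0}])

```text
time_s: 15.25
eef_pos: [0.5156, -0.0661, 0.1455]
eef_rot: [0.001, -0.006, 1.0, -0.0]
wrist_force: [-0.5, 1.0, 0.4]
opening: 0.247
grasp_force: 0.0
```

Request:
servo_tool(steps=[{"dx":0,"dy":0,"dz":0.25,"wx":0,"wy":0,"wz":0},{"dx":0,"dy":0,"dz":0.5,"wx":0,"wy":0,"wz":0},{"dx":0,"dy":0,"dz":0.75,"wx":0,"wy":0,"wz":0},{"dx":0,"dy":0,"dz":1,"wx":0,"wy":0,"wz":0},{"dx":0,"dy":0,"dz":1,"wx":0,"wy":0,"wz":0}])

```text
time_s: 15.67
eef_pos: [0.5187, -0.0671, 0.2503]
eef_rot: [0.005, -0.007, 1.0, -0.002]
wrist_force: [1.4, -0.1, 0.8]
opening: 0.253
grasp_force: 0.0
```

```bash
python3 - <<'E'
from h import *
c=cam("wrist")
x0,y0,x1,y1=200,90,360,210
cv2.imwrite("pics/w3.png",cv2.resize(c["frame"][90:330,160:400,::-1],(600,600),interpolation=cv2.INTER_CUBIC))
E
```

```text
(no output)
```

View pics/w3.png

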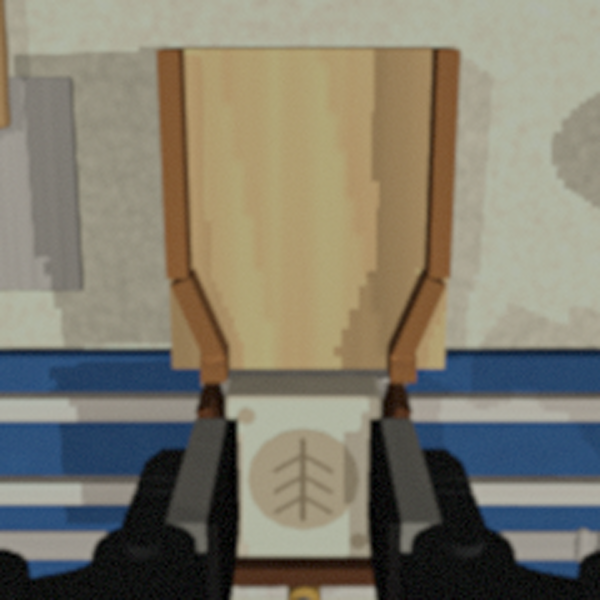

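The mould is home: its rear edge is at the mouth and its front is against the case back at (303, 560). Next I push the carriage on.

Request:
servo_tool(steps=[{"dx":0.2,"dy":-0.2,"dz":0,"wx":0,"wy":0,"wz":0},{"dx":0.4,"dy":-0.4,"dz":0,"wx":0,"wy":0,"wz":0},{"dx":0.6,"dy":-0.6,"dz":0,"wx":0,"wy":0,"wz":0},{"dx":0.8,"dy":-0.8,"dz":0,"wx":0,"wy":0,"wz":0},{"dx":1,"dy":-0.93,"dz":0,"wx":0,"wy":0,"wz":0}], jaw=0)

```text
time_s: 16.13
eef_pos: [0.6159, -0.1608, 0.2426]
eef_rot: [-0.001, -0.006, 1.0, 0.0]
wrist_force: [0.5, 0.5, -0.2]
opening: 0.003
grasp_force: 0.0
```

Request:
servo_tool(steps=[{"dx":0,"dy":0,"dz":-0.2,"wx":0,"wy":0,"wz":0},{"dx":0,"dy":0,"dz":-0.4,"wx":0,"wy":0,"wz":0},{"dx":0,"dy":0,"dz":-0.6,"wx":0,"wy":0,"wz":0},{"dx":0,"dy":0,"dz":-0.8,"wx":0,"wy":0,"wz":0},{"dx":0,"dy":0,"dz":-1,"wx":0,"wy":0,"wz":0}])

```text
time_s: 16.55
eef_pos: [0.6149, -0.1588, 0.1417]
eef_rot: [-0.001, -0.006, 1.0, 0.0]
wrist_force: [0.6, -0.9, 0.1]
opening: -0.001
grasp_force: 0.0
```

Request:
servo_tool(steps=[{"dx":0,"dy":0,"dz":-0.25,"wx":0,"wy":0,"wz":0},{"dx":0,"dy":0,"dz":-0.5,"wx":0,"wy":0,"wz":0},{"dx":0,"dy":0,"dz":-0.75,"wx":0,"wy":0,"wz":0},{"dx":0,"dy":0,"dz":-0.96,"wx":0,"wy":0,"wz":0},{"dx":0,"dy":0,"dz":-0.96,"wx":0,"wy":0,"wz":0}])

```text
time_s: 16.97
eef_pos: [0.6112, -0.1571, 0.0417]
eef_rot: [-0.005, -0.006, 1.0, 0.002]
wrist_force: [0.0, 0.2, -0.8]
opening: -0.001
grasp_force: 0.0
```

Request:
servo_tool(steps=[{"dx":0,"dy":0.1,"dz":0,"wx":0,"wy":0,"wz":0},{"dx":0,"dy":0.2,"dz":0,"wx":0,"wy":0,"wz":0},{"dx":0,"dy":0.3,"dz":0,"wx":0,"wy":0,"wz":0},{"dx":0,"dy":0.34,"dz":0,"wx":0,"wy":0,"wz":0},{"dx":0,"dy":0.38,"dz":0,"wx":0,"wy":0,"wz":0}])

```text
time_s: 17.38
eef_pos: [0.6165, -0.12, 0.0498]
eef_rot: [0.001, -0.007, 1.0, -0.0]
wrist_force: [0.1, 0.4, -0.4]
opening: -0.001
grasp_force: 0.0
```

Request:
servo_tool(steps=[{"dx":0,"dy":0.02,"dz":0,"wx":0,"wy":0,"wz":0},{"dx":0,"dy":0.04,"dz":0,"wx":0,"wy":0,"wz":0},{"dx":0,"dy":0.06,"dz":0,"wx":0,"wy":0,"wz":0},{"dx":0,"dy":0.08,"dz":0,"wx":0,"wy":0,"wz":0},{"dx":0,"dy":0.1,"dz":0,"wx":0,"wy":0,"wz":0}])

```text
time_s: 17.8
eef_pos: [0.6162, -0.1156, 0.0493]
eef_rot: [0.001, -0.006, 1.0, -0.004]
wrist_force: [-2.6, -21.5, -0.3]
opening: -0.002
grasp_force: 10.3
```

Request:
servo_tool(steps=[{"dx":0,"dy":0.02,"dz":0,"wx":0,"wy":0,"wz":0},{"dx":0,"dy":0.04,"dz":0,"wx":0,"wy":0,"wz":0},{"dx":0,"dy":0.06,"dz":0,"wx":0,"wy":0,"wz":0},{"dx":0,"dy":0.08,"dz":0,"wx":0,"wy":0,"wz":0},{"dx":0,"dy":0.1,"dz":0,"wx":0,"wy":0,"wz":0}])

```text
time_s: 18.22
eef_pos: [0.6156, -0.1011, 0.0483]
eef_rot: [0.0, -0.006, 1.0, 0.0]
wrist_force: [0.4, -1.6, 0.2]
opening: -0.007
grasp_force: 0.7
```

Request:
servo_tool(steps=[{"dx":0,"dy":0.05,"dz":0,"wx":0,"wy":0,"wz":0},{"dx":0,"dy":0.1,"dz":0,"wx":0,"wy":0,"wz":0},{"dx":0,"dy":0.15,"dz":0,"wx":0,"wy":0,"wz":0},{"dx":0,"dy":0.2,"dz":0,"wx":0,"wy":0,"wz":0},{"dx":0,"dy":0.25,"dz":0,"wx":0,"wy":0,"wz":0}])

```text
time_s: 18.63
eef_pos: [0.6153, -0.0752, 0.0481]
eef_rot: [-0.0, -0.007, 1.0, 0.0]
wrist_force: [-0.8, -2.2, 0.6]
opening: 0.001
grasp_force: 0.8
```

Request:
servo_tool(steps=[{"dx":0,"dy":0.06,"dz":0,"wx":0,"wy":0,"wz":0},{"dx":0,"dy":0.12,"dz":0,"wx":0,"wy":0,"wz":0},{"dx":0,"dy":0.18,"dz":0,"wx":0,"wy":0,"wz":0},{"dx":0,"dy":0.24,"dz":0,"wx":0,"wy":0,"wz":0},{"dx":0,"dy":0.3,"dz":0,"wx":0,"wy":0,"wz":0}])

```text
time_s: 19.05
eef_pos: [0.6154, -0.0454, 0.0482]
eef_rot: [-0.0, -0.007, 1.0, 0.0]
wrist_force: [-1.0, -0.6, -0.2]
opening: -0.003
grasp_force: 0.8
```

Request:
servo_tool(steps=[{"dx":0,"dy":0.06,"dz":0,"wx":0,"wy":0,"wz":0},{"dx":0,"dy":0.12,"dz":0,"wx":0,"wy":0,"wz":0},{"dx":0,"dy":0.18,"dz":0,"wx":0,"wy":0,"wz":0},{"dx":0,"dy":0.24,"dz":0,"wx":0,"wy":0,"wz":0},{"dx":0,"dy":0.3,"dz":0,"wx":0,"wy":0,"wz":0}])

```text
time_s: 19.47
eef_pos: [0.6155, -0.0155, 0.0483]
eef_rot: [-0.0, -0.006, 1.0, 0.0]
wrist_force: [-0.5, -1.4, 0.4]
opening: 0.0
grasp_force: 0.8
```

Request:
servo_tool(steps=[{"dx":0,"dy":0.04,"dz":0,"wx":0,"wy":0,"wz":0},{"dx":0,"dy":0.08,"dz":0,"wx":0,"wy":0,"wz":0},{"dx":0,"dy":0.12,"dz":0,"wx":0,"wy":0,"wz":0},{"dx":0,"dy":0.15,"dz":0,"wx":0,"wy":0,"wz":0},{"dx":0,"dy":0.18,"dz":0,"wx":0,"wy":0,"wz":0}])

```text
time_s: 19.88
eef_pos: [0.6156, 0.0022, 0.0483]
eef_rot: [0.0, -0.006, 1.0, -0.0]
wrist_force: [-0.4, -1.3, 0.5]
opening: -0.003
grasp_force: 0.7
```

Request:
servo_tool(steps=[{"dx":0,"dy":0.005,"dz":0,"wx":0,"wy":0,"wz":0},{"dx":0,"dy":0.01,"dz":0,"wx":0,"wy":0,"wz":0},{"dx":0,"dy":0.015,"dz":0,"wx":0,"wy":0,"wz":0},{"dx":0,"dy":0.02,"dz":0,"wx":0,"wy":0,"wz":0},{"dx":0,"dy":0.02,"dz":0,"wx":0,"wy":0,"wz":0}])

```text
time_s: 20.3
eef_pos: [0.6156, 0.0034, 0.0483]
eef_rot: [-0.0, -0.006, 1.0, -0.0]
wrist_force: [-0.8, -3.0, 0.7]
opening: -0.0
grasp_force: 1.9
```

Request:
servo_tool(steps=[{"dx":0,"dy":0.004,"dz":0,"wx":0,"wy":0,"wz":0},{"dx":0,"dy":0.008,"dz":0,"wx":0,"wy":0,"wz":0},{"dx":0,"dy":0.012,"dz":0,"wx":0,"wy":0,"wz":0},{"dx":0,"dy":0.016,"dz":0,"wx":0,"wy":0,"wz":0},{"dx":0,"dy":0.02,"dz":0,"wx":0,"wy":0,"wz":0}])

```text
time_s: 20.72
eef_pos: [0.6156, 0.0043, 0.0484]
eef_rot: [-0.0, -0.006, 1.0, -0.001]
wrist_force: [-2.2, -9.8, -0.3]
opening: 0.001
grasp_force: 4.6
```

Request:
servo_tool(steps=[{"dx":0,"dy":0.004,"dz":0,"wx":0,"wy":0,"wz":0},{"dx":0,"dy":0.008,"dz":0,"wx":0,"wy":0,"wz":0},{"dx":0,"dy":0.012,"dz":0,"wx":0,"wy":0,"wz":0},{"dx":0,"dy":0.016,"dz":0,"wx":0,"wy":0,"wz":0},{"dx":0,"dy":0.02,"dz":0,"wx":0,"wy":0,"wz":0}])

```text
time_s: 21.13
eef_pos: [0.6155, 0.0066, 0.0483]
eef_rot: [-0.0, -0.006, 1.0, -0.001]
wrist_force: [-1.3, -6.4, 0.2]
opening: -0.001
grasp_force: 3.2
```

Request:
servo_tool(steps=[{"dx":0,"dy":0.003,"dz":0,"wx":0,"wy":0,"wz":0},{"dx":0,"dy":0.006,"dz":0,"wx":0,"wy":0,"wz":0},{"dx":0,"dy":0.009,"dz":0,"wx":0,"wy":0,"wz":0},{"dx":0,"dy":0.012,"dz":0,"wx":0,"wy":0,"wz":0},{"dx":0,"dy":0.015,"dz":0,"wx":0,"wy":0,"wz":0}])

```text
time_s: 21.55
eef_pos: [0.6156, 0.0094, 0.0483]
eef_rot: [-0.0, -0.006, 1.0, 0.0]
wrist_force: [-1.8, -2.6, 0.4]
opening: 0.002
grasp_force: 1.3
```

Request:
servo_tool(steps=[{"dx":0,"dy":0.003,"dz":0,"wx":0,"wy":0,"wz":0},{"dx":0,"dy":0.005,"dz":0,"wx":0,"wy":0,"wz":0},{"dx":0,"dy":0.008,"dz":0,"wx":0,"wy":0,"wz":0},{"dx":0,"dy":0.01,"dz":0,"wx":0,"wy":0,"wz":0},{"dx":0,"dy":0.01,"dz":0,"wx":0,"wy":0,"wz":0}])

```text
time_s: 21.97
eef_pos: [0.6156, 0.0108, 0.0483]
eef_rot: [0.0, -0.007, 1.0, 0.0]
wrist_force: [0.3, 0.2, -1.0]
opening: 0.001
grasp_force: 0.2
```

Request:
servo_tool(steps=[{"dx":0,"dy":-0.1,"dz":0,"wx":0,"wy":0,"wz":0},{"dx":0,"dy":-0.3,"dz":0,"wx":0,"wy":0,"wz":0},{"dx":0,"dy":-0.4,"dz":0.3,"wx":0,"wy":0,"wz":0},{"dx":0,"dy":-0.4,"dz":0.65,"wx":0,"wy":0,"wz":0},{"dx":0,"dy":-0.4,"dz":1,"wx":0,"wy":0,"wz":0}])

```text
time_s: 22.38
eef_pos: [0.6148, -0.0307, 0.1485]
eef_rot: [-0.001, -0.006, 1.0, 0.0]
wrist_force: [0.8, -0.1, 0.1]
opening: 0.001
grasp_force: 0.0
```

Request:
servo_tool(steps=[{"dx":-0.2,"dy":0.2,"dz":0.2,"wx":0,"wy":0,"wz":0},{"dx":-0.4,"dy":0.4,"dz":0.4,"wx":0,"wy":0,"wz":0},{"dx":-0.6,"dy":0.6,"dz":0.6,"wx":0,"wy":0,"wz":0},{"dx":-0.8,"dy":0.8,"dz":0.8,"wx":0,"wy":0,"wz":0},{"dx":-1,"dy":0.9,"dz":1,"wx":0,"wy":0,"wz":0}], jaw=0.8)

```text
time_s: 22.8
eef_pos: [0.5145, 0.0618, 0.2493]
eef_rot: [0.0, -0.007, 1.0, 0.0]
wrist_force: [-0.1, 0.3, 0.2]
opening: 0.708
grasp_force: 0.0
```

```bash
python3 - <<'E'
from h import *
c=cam("wrist")
cv2.imwrite("pics/w4.png",cv2.resize(c["frame"][:,:,::-1],(800,600),interpolation=cv2.INTER_CUBIC))
E
```

```text
(no output)
```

View pics/w4.png

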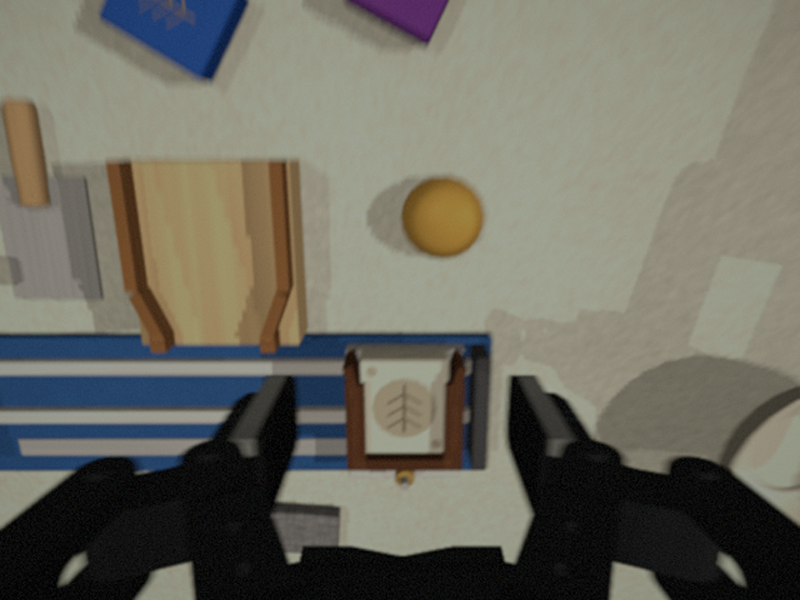

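The case (345–463, 350–468) now stands beside the end stop (480, 405), with the mould square and home inside it.

```bash
python3 -c "
from bench import workorder
print(workorder.hand_in())"
```

```text
the job is handed in; nothing more can be done
None
```

The job is handed in, and the final wrist image shows the carriage by the end stop in the next notch with the mould square and fully home in the case; no verdict was returned.

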